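Shoot the slide bolt on the blade chest

ROBOT

A 6-joint arm with a two-finger parallel gripper is mounted at the origin on the work surface. World frame = base frame: x ahead of the robot, y to its left, z up, the work surface at z = 0. Lengths are in m, angles in rad, forces in N, time in s.
With the tool pointing down it reaches from about 0.325 to 0.9 m from the base axis. Payload 6.1 kg.
Tool frame: the origin (TCP) lies midway between the tips of the shut fingers; the grasp point (between the pads) lies 19 mm behind it; z points along the fingers, y is the line along which they close (so a half turn about z gives the same grasp; the last joint's range is limited). The gripper opens to 85 mm and grips with 20 to 120 N. Pads are 22 mm wide; open, the fingers measure 114 mm over their backs; the gripper's body (76 mm by 85 mm) begins 54 mm behind the grasp point. The pads swing forward as they close: fully open they stand 13 mm farther back than shut.
Start: joints at [1.073, 0.22, 1.526, -0, 1.395, -0.126], TCP at [0.227, 0.582, 0.231] pointing down, gripper open.
Joint ranges: [-2.98, 2.98], [-0.91, 2.08], [0.09, 2.57], [-1.24, 4.39], [0.2, 2.65], [-2.68, 2.68]. Speed limits (rad/s): [2.57, 2.57, 3.01, 3.14, 3.14, 3.14].

INTERFACE

Orientations are given as [roll, pitch, yaw] about the fixed x, y, z axes, in that order (R = Rz(yaw) Ry(pitch) Rx(roll)).
In Python, from plant import movep, move_l, set_joints, gripper_to, hold, inverse_kinematics, observe, get_image, get_calibration, Unreachable, job_done gives the robot as it stands. Calls block until the motion is done:
- movep(position, orientation): joint-space move of the TCP to a pose.
- move_l(position, feed=0.15, rotation=None, max_force=None): straight line of the TCP; rotation=None keeps the orientation; feed is the mean speed in m/s. With max_force (N) it stops when the force on the tool has changed by that much, and returns True; else False.
- set_joints(angles): joint-space move.
- gripper_to(opening, f_grip=None): finger opening in m; f_grip is the grip in N (None keeps the last); returns when the fingers have stopped.
- hold(seconds).
- inverse_kinematics(position, orientation): joint angles nearest the present ones, or None.
- observe(): the state.
- get_image(name): name is "scene" or "top" or "wrist"; returns (picture, depth): 400x640x3 uint8, red, green, blue; 400x640 float32, m along the optical axis (not along the pixel's ray), 0 where there is no reading.
- get_calibration(name): a dict with "intrinsics" (3x3 intrinsics, pixels), "world_from_camera" (4x4, takes a point from camera to world coordinates). Camera axes: x right, y down, z forward; pixel columns grow to the right and rows downward; lengths in m; the calibration is good to about 2 mm. A picture is of the moment at which its call begins: read the wrist's pose just before it. get_calibration takes no time and is no camera call; for the wrist camera it gives the pose at the moment of the call.
A pose or a line that the arm cannot do raises Unreachable and nothing moves.
- job_done(): hands the job in; it is judged then, once.
The state is a dict: "time_s": time; "q": joint angles; "joint_velocities": joint speeds; "joint_torque": joint torques, N m; "eef_pos": TCP position; "tcp_rot": TCP orientation; "ft_force": force on the tool from outside, world axes, zero at the start; "torque": the same for the moment, N m; "opening": finger opening in m; "grasp_force": force on a finger pad.
Only numpy, scipy, OpenCV 4.12 (cv2) and the standard library are available. Lean on these libraries where they do the work, as an engineer would, in place of code of your own. Each camera call takes 0.05 s, during which the arm holds its last target. There are 200 camera calls.

TASK

The lid of the wooden blade chest is shut but not locked. Lift the slide bolt's handle out of its notch, slide the bolt through the keeper until you feel it come lightly against its stop, drop the handle fully into the notch there, and let go. Never ram the bolt against the stop or force the handle against the ironwork, and leave the things lying around the chest where they are.

Things in the scene. Friction and masses are not known exactly. Their poses are not given: they have to be found in the camera images.
- chest: Fixed low wooden chest, 220 (x) x 320 (y) x 70 mm high; origin at the centre of its underside. A steel slide bolt lies on its flat top along the chest's y; it locks by sliding to chest +y through a keeper staple. The handle sticks out to chest +x. Other ironwork stays below 108 mm above the table and within 31 mm of the bolt axis on the +x side.
- axis_start (a point): Fixed point of the chest on the bolt's axis (parallel to chest y), 24 mm above the chest top and 94 mm above the table, where the middle of the handle stands at throw 0, in the starting notch. It does not move with the bolt. Axes as the chest's.
- knob (a point): Centre of the steel knob on the handle's end, moving with it: a short cylinder 18 mm across and 16 mm long parallel to the bolt axis (flat ends to chest +y and -y; pinch these from above, it can turn in the pinch), 52 mm from the bolt axis. In either notch it stands 50 mm to chest +x of the axis, 13 mm above the axis and 37 mm above the chest top.
- handle: The handle's neck (round, 8 mm) and knob as one piece, about 70 g. Origin on the bolt axis at the middle of the hub, its y along the bolt axis. Released, it sinks slowly by its own weight. The neck meets the notches about 20 mm from the axis, so a push on the knob presses there with some 2.6 times the force.
- throw (a joint): Travel of the bolt to chest +y, m; 0 in the starting notch. The other notch is somewhere from 46 to 82 mm: its catch is adjustable, not measured. Notches are 11.5 mm wide. Slid fully with the handle up, the hub meets a rigid steel bracket of the catch with the neck within 1 mm of the other notch's middle: find it by feel. Sliding friction about 1.5 N.
- swing (a joint): Angle of the handle about the bolt axis, rad: 0 lying in a notch, growing as the knob is lifted up and over to chest -x (limit 1.35). The knob's direction from the axis is 0.25 + swing above level. Between the notches a steel strip beside the bolt holds the handle up at 0.45 to 0.5; above 0.55 it slides clear.
- tumbler: Loose steel tumbler, 72 mm in diameter at the rim, 95 mm tall, standing on the table beside the chest; origin at the centre of its foot. To be left alone.
- tape: Loose roll of paper tape, 90 mm in diameter, 24 mm high, lying flat on the table beside the chest; origin at the centre of its underside. To be left alone.
- shears: Loose pair of closed cutting shears, 235 mm long, 12 mm high, lying on the table beyond the chest; origin at the pivot, blades to its +x. To be left alone.
- hub: The hub that carries the handle: a steel collar round the bolt, 22 mm across, 14 mm long, origin at its middle on the bolt axis, y along that axis. It slides and turns with the handle and is what meets the end bracket. A touch of 5 N there is plenty; it must not be rammed.

How it is judged:
By the outcome, as a careful person would: the job done as asked, in the order asked, and still so for the second after the job is handed in, with the robot touching nothing.
It also fails if it takes over 48 s, if anything falls off the work surface, if the arm or the gripper's body presses on something with over 40 N, if the wrist force passes 120 N, or if a joint passes its speed limit or range.

## Working session

There is one attempt and no reset: what is moved stays moved. The work goes in short steps, each a Python script; the robot and the scene stay as the last script left them, time stands still between calls to the robot, and variables do not carry over. Pictures are saved under pics/ and viewed, at most 10 in all, crops included, and the job is handed in when it is done.

```bash
mkdir -p pics; ls; python3 - <<'E'
from plant import *
import cv2,numpy as np
for n in("scene","top"):
    im,d=get_image(n); cv2.imwrite(f"pics/{n}.png",im[:,:,::-1]); np.savez(f"pics/{n}.npz",im=im,d=d)
    c=get_calibration(n);print(n,np.round(c["intrinsics"],1).tolist(),np.round(c["world_from_camera"],3).tolist())
o=observe();print(o)
E
```

```text
pics
scene [[475.0, 0.0, 319.9], [0.0, 475.0, 204.0], [0.0, 0.0, 1.0]] [[0.328, 0.56, -0.761, 1.385], [0.944, -0.183, 0.273, -0.235], [0.014, -0.808, -0.589, 0.683], [0.0, 0.0, 0.0, 1.0]]
top [[366.4, 0.0, 316.1], [0.0, 366.4, 198.7], [0.0, 0.0, 1.0]] [[0.027, -0.99, 0.139, 0.487], [-0.999, -0.024, 0.022, 0.034], [-0.018, -0.14, -0.99, 0.989], [0.0, 0.0, 0.0, 1.0]]
{'time_s': 0.1, 'q': array([ 1.07294042e+00,  2.21208723e-01,  1.52747765e+00,  1.51428031e-05,
        1.39470892e+00, -1.26085161e-01]), 'joint_velocities': array([-0.00159055, -0.00147189, -0.00206427, -0.0008427 ,  0.00048101,
       -0.00013443]), 'joint_torque': array([ 4.69346742e-04, -4.98247504e+01, -3.90543652e+01, -2.29940761e-04,
        5.72501143e-03, -3.95533709e-05]), 'eef_pos': array([0.22677066, 0.58182763, 0.23028065]), 'tcp_rot': array([-3.13980619e+00, -2.41470265e-04,  2.76981903e+00]), 'ft_force': array([ 0.10265975, -0.3389726 ,  0.44561895]), 'torque': array([ 0.00292038,  0.04188699, -0.05748327]), 'grasp_force': 0.0, 'opening': 0.08518085580780349}
```

View pics/scene.png

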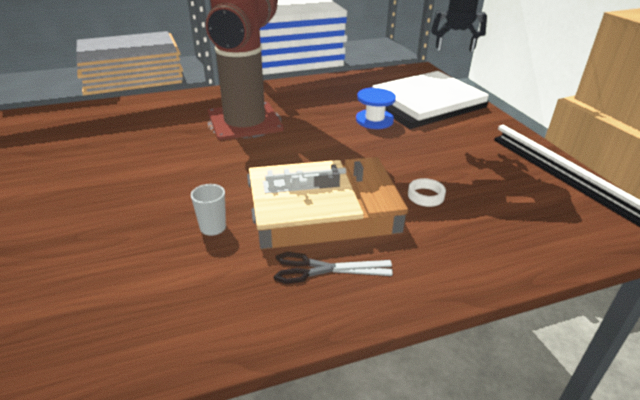

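View pics/top.png

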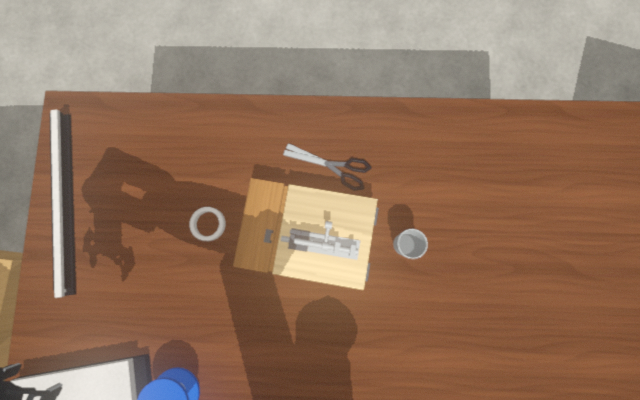

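The top view shows the chest with its corners at about (250,180), (378,198), (364,290) and (235,266). The handle points to world +x, with the knob near (327,222), and the keeper is on the left (+y). I'll measure these, then look from near.

```bash
cat > h.py <<'E'
from plant import *
import cv2,numpy as np
def ray(c,uv,z):
    K=c["intrinsics"];T=np.array(c["world_from_camera"])
    d=T[:3,:3]@np.linalg.solve(np.array(K),[uv[0],uv[1],1.]);o=T[:3,3]
    return o+d*(z-o[2])/d[2]
E
python3 - <<'E'
from h import *
c=get_calibration("top");D=np.load("pics/top.npz");im=D["im"]
hsv=cv2.cvtColor(im,cv2.COLOR_RGB2HSV)
print([hsv[p[1],p[0]].tolist() for p in[(330,270),(255,230),(450,300),(265,190)]])
m=((hsv[...,2]>150)&(hsv[...,1]>50)&(hsv[...,0]>12)).astype(np.uint8)
m[:, :225]=0;m[:,390:]=0;m[:170]=0;m[300:]=0
k=max(cv2.findContours(m,cv2.RETR_EXTERNAL,cv2.CHAIN_APPROX_NONE)[0],key=cv2.contourArea)
P=np.array([ray(c,p[0],.07)[:2] for p in k],np.float32)
print(cv2.minAreaRect(P*1000))
kn=ray(c,(327,222),.107);print(kn)
yaw=-0.14
for y in(yaw,yaw+np.pi):
  print(y,inverse_kinematics([kn[0],kn[1],.2],[np.pi,0,y]))
T=get_calibration("wrist")["world_from_camera"];print(np.round(T,3).tolist())
x=im[170:300,225:390];cv2.imwrite("pics/topc.png",cv2.resize(x,None,fx=4.5,fy=4.5,interpolation=2)[:,:,::-1])
E
```

```text
[[20, 70, 254], [15, 137, 151], [12, 146, 150], [16, 134, 204]]
((506.3424072265625, 72.30569458007812), (347.5763244628906, 277.8840637207031), 82.6305160522461)
[0.5546616  0.02603912 0.107     ]
-0.14 [-9.51176453e-02  7.88530508e-02  1.74435278e+00 -4.44089210e-16
  1.31838683e+00  1.61567868e+00]
3.001592653589793 [-0.09511765  0.07885305  1.74435278  0.          1.31838683 -1.52591397]
[[0.363, 0.881, 0.302, 0.149], [0.932, -0.343, -0.119, 0.612], [-0.001, 0.324, -0.946, 0.373], [0.0, 0.0, 0.0, 1.0]]
```

View pics/topc.png

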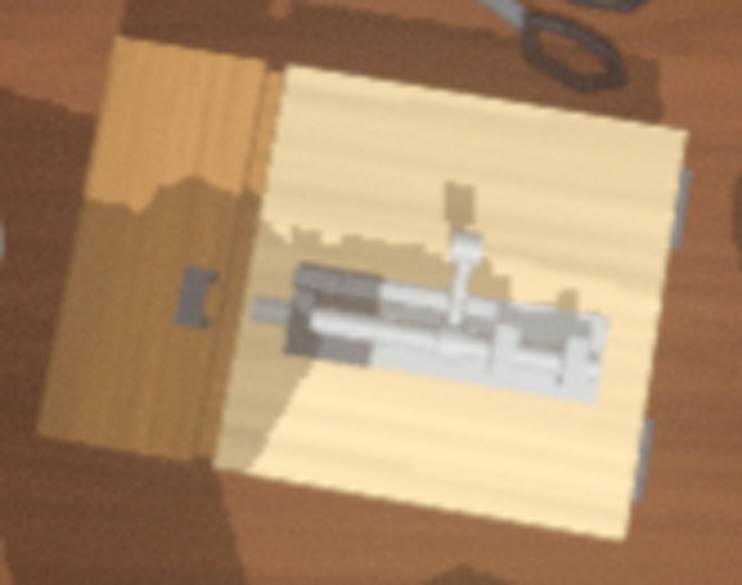

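The crop shows the chest corners at full-picture pixels (251.7,178.4), (377.7,198.9), (364.3,290) and (233.4,266.7). The knob is at (328.6,224.7), the bolt runs parallel to the chest's long side, and the notch plate extends left of the handle.

```bash
python3 - <<'E'
from h import *
c=get_calibration("top")
C=np.array([ray(c,p,.07)[:2] for p in[(251.7,178.4),(377.7,198.9),(364.3,290),(233.4,266.7)]])
print(C.round(4),[np.linalg.norm(C[i]-C[(i+1)%4]).round(4) for i in range(4)])
for a,b in((1,0),(2,3)):
  d=C[b]-C[a];print("yaw",np.arctan2(-d[0],d[1]))
kn=ray(c,(328.6,224.7),.11);print(kn)
movep([kn[0],kn[1],.2],[np.pi,0,-.15])
o=observe();print(o["time_s"],o["eef_pos"],o["tcp_rot"])
c=get_calibration("wrist");im,d=get_image("wrist");np.savez("pics/w1.npz",im=im,d=d,K=c["intrinsics"],T=c["world_from_camera"])
cv2.imwrite("pics/w1.png",im[:,:,::-1])
E
```

```text
[[ 0.6644  0.221 ]
 [ 0.6192 -0.1009]
 [ 0.3937 -0.0691]
 [ 0.4407  0.2551]] [np.float64(0.3251), np.float64(0.2277), np.float64(0.3276), np.float64(0.2262)]
yaw -0.1395323307841592
yaw -0.14404723716233817
[0.54805025 0.02208554 0.11      ]
2.4083 [0.54808046 0.02278258 0.2000482 ] [-3.14137219e+00 -8.45905021e-05 -1.48574622e-01]
```

View pics/w1.png

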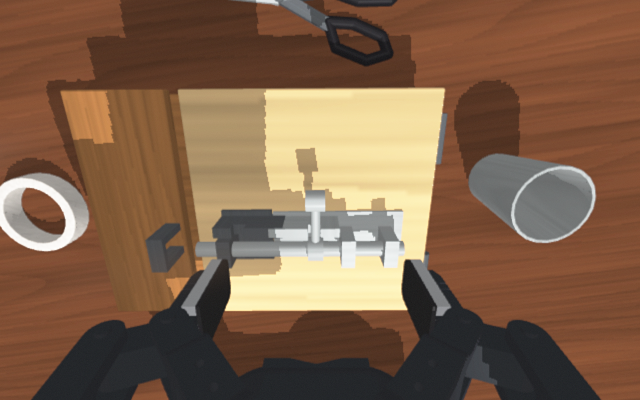

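The wrist view shows the chest square to the image. The knob is at about (315,200), the neck runs down to the hub at (316,252), and the notch plate is at rows 210–240. I'll extract the knob and edge points from colour and depth.

```bash
python3 - <<'E'
from h import *
D=np.load("pics/w1.npz");im=D["im"];d=D["d"];c={"intrinsics":D["K"],"world_from_camera":D["T"]}
hsv=cv2.cvtColor(im,cv2.COLOR_RGB2HSV)
u,v=np.meshgrid(np.arange(640),np.arange(400))
X=np.stack([(u-c["intrinsics"][0,2])/c["intrinsics"][0,0],(v-c["intrinsics"][1,2])/c["intrinsics"][1,1],np.ones_like(u)],-1)*d[...,None]
W=X@c["world_from_camera"][:3,:3].T+c["world_from_camera"][:3,3]
m=(hsv[...,1]<45)&(hsv[...,2]>60)
for r in(192,196,200,204,208): print(r,[(x,W[r,x].round(4).tolist()) for x in (300,305,308,315,322,326,330)][2:5], np.where(m[r,295:335])[0]+295)
box=(slice(186,214),slice(295,335));k=m[box]&(W[box][...,2]>.095)
P=W[box][k];print(len(P),P.min(0),P.max(0),P.mean(0),np.median(P,0))
print("top z",np.median(W[100:150,300:400,2]))
print("hub",[W[r,316].round(4).tolist() for r in(243,247,251,255)])
x=im[150:290,130:430];cv2.imwrite("pics/w1c.png",cv2.resize(x,None,fx=2.6,fy=2.6,interpolation=2)[:,:,::-1])
for a,b in(((444,88.5),(62,90.5)),):
  A,B=ray(c,a,.07),ray(c,b,.07);e=B-A;print("yaw",np.arctan2(-e[0],e[1]),np.linalg.norm(e),A,B)
E
```

```text
192 [(308, [0.5581, 0.0275, 0.1078]), (315, [0.5576, 0.0218, 0.1088]), (322, [0.5565, 0.0162, 0.1079])] [306 307 308 309 310 311 312 313 314 315 316 317 318 319 320 321 322 323
 324]
196 [(308, [0.5561, 0.0277, 0.1119]), (315, [0.5554, 0.0221, 0.1123]), (322, [0.5542, 0.0166, 0.1113])] [306 307 308 309 310 311 312 313 314 315 316 317 318 319 320 321 322 323
 324]
200 [(308, [0.5535, 0.0281, 0.1143]), (315, [0.5527, 0.0225, 0.1142]), (322, [0.5514, 0.0171, 0.113])] [305 306 307 308 309 310 311 312 313 314 315 316 317 318 319 320 321 322
 323 324]
204 [(308, [0.5505, 0.0285, 0.1152]), (315, [0.5493, 0.023, 0.1142]), (322, [0.5481, 0.0175, 0.1132])] [305 306 307 308 309 310 311 312 313 314 315 316 317 318 319 320 321 322
 323 324]
208 [(308, [0.5465, 0.0292, 0.1135]), (315, [0.5462, 0.0235, 0.115]), (322, [0.5449, 0.018, 0.1137])] [305 306 307 308 309 310 311 312 313 314 315 316 317 318 319 320 321 322
 323 324]
450 [0.53749368 0.01003609 0.10259565] [0.63107912 0.03221442 0.34232493] [0.55143644 0.02302701 0.11351153] [0.55148611 0.02305172 0.11287305]
top z 0.06977455485156839
hub [[0.5077, 0.0285, 0.1003], [0.5053, 0.0288, 0.1032], [0.5024, 0.0292, 0.1052], [0.4981, 0.0299, 0.1044]]
yaw -0.14359214920711155 0.3232507075446888 [ 0.61997419 -0.09758433  0.07      ] [0.66623111 0.22233959 0.07      ]
```

View pics/w1c.png

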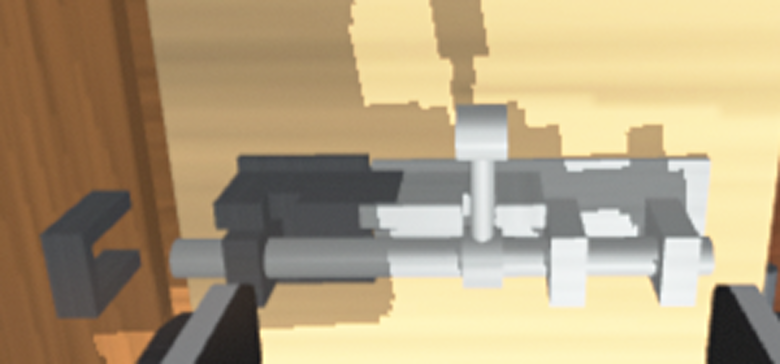

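The knob centre comes out at about (0.551, 0.023, 0.107). The top at 0.115 and the hub top at 0.105 match the given heights, and yaw is −0.144. Now I'll descend and close gently, watching the force.

```bash
cat >> h.py <<'E'
yaw=-.144
ex=np.array([np.cos(yaw),np.sin(yaw),0]);ey=np.array([-np.sin(yaw),np.cos(yaw),0]);ez=np.array([0,0,1.])
def F():
    f=np.mean([observe()["ft_force"] if hold(.02) is None else 0 for _ in range(4)],0)
    return np.array([f@ex,f@ey,f[2]])
def rep(s=""):
    o=observe();print(s,"t",round(o["time_s"],2),"p",o["eef_pos"].round(4),"F",F().round(2),"open",round(o["opening"],4),"gf",round(float(o["grasp_force"]),1))
E
python3 - <<'E'
from h import *
k=np.array([.5508,.0230,.107])
gripper_to(.034,20)
movep(k+.04*ez,[np.pi,0,yaw]); rep("above")
print(move_l(k-.015*ez,.06,max_force=5)); rep("down")
for w in(.024,.021,.019):
    gripper_to(w); rep()
c=get_calibration("wrist");im,d=get_image("wrist");np.savez("pics/w2.npz",im=im,d=d,K=c["intrinsics"],T=c["world_from_camera"])
cv2.imwrite("pics/w2.png",im[:,:,::-1])
E
```

```text
Traceback (most recent call last):
  File "h.py", line 13, in rep
    o=observe();print(s,"t",round(o["time_s"],2),"p",o["eef_pos"].round(4),"F",F().round(2),"open",round(o["opening"],4),"gf",round(float(o["grasp_force"]),1))
                                                                               ~^^
  File "h.py", line 11, in F
    return np.array([f@ex,f@ey,f[2]])
                     ~^~~
ValueError: matmul: Input operand 0 does not have enough dimensions (has 0, gufunc core with signature (n?,k),(k,m?)->(n?,m?) requires 1)
```

```bash
sed -i 's/if hold(.02) is None else 0 for/for/; s/np.mean(\[observe()\["ft_force"\] /np.mean([(hold(.02),observe()["ft_force"])[1] /' h.py
python3 - <<'E'
from h import *
k=np.array([.5508,.0230,.107])
rep("above")
print(move_l(k-.015*ez,.06,max_force=5)); rep("down")
for w in(.024,.021,.019):
    gripper_to(w); rep()
c=get_calibration("wrist");im,d=get_image("wrist");np.savez("pics/w2.npz",im=im,d=d,K=c["intrinsics"],T=c["world_from_camera"])
cv2.imwrite("pics/w2.png",im[:,:,::-1])
E
```

```text
above t 3.4 p [0.5511 0.023  0.148 ] F [ 0.22 -0.03  0.41] open 0.034 gf 0.0
False
down t 4.53 p [0.5512 0.023  0.0925] F [-0.23  0.05 -0.1 ] open 0.0342 gf 0.0
 t 4.86 p [0.551  0.023  0.0923] F [ 0.29  0.12 -0.09] open 0.024 gf 0.0
 t 5.14 p [0.5508 0.023  0.092 ] F [ 0.2  -0.08 -0.3 ] open 0.0212 gf 0.0
 t 5.42 p [0.5508 0.023  0.092 ] F [0.03 0.56 0.4 ] open 0.0188 gf 0.0
```

View pics/w2.png

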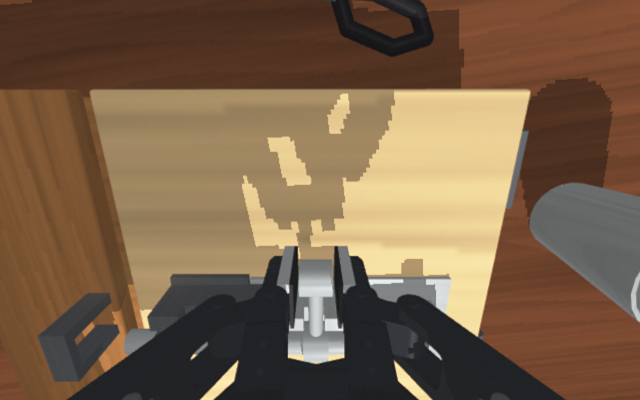

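The knob sits centred between the pads (pads at columns 298 and 332, knob about 315). Now grip and lift along the arc.

```bash
cat >> h.py <<'E'
def arc(p0,s0,s,f=.04,mf=6):
    "p0: TCP at swing s0; go to swing s along the knob's arc"
    A=lambda t:.052*(np.cos(.25+t)*ex+np.sin(.25+t)*ez)
    n=max(1,int(np.ceil(abs(s-s0)/.12)))
    for t in np.linspace(s0,s,n+1)[1:]:
        if move_l(p0+A(t)-A(s0),f,max_force=mf): rep(f"STOP at swing {t:.2f}"); return False
        print(round(t,2),F().round(1))
    return True
E
python3 - <<'E'
from h import *
gripper_to(.012,20); rep("grip")
f=F()
if abs(f[1])<3 and abs(f[2])<4 and abs(f[0])<4:
    p=np.array([.5508,.0230,.092]); print(arc(p,0,.72)); rep("up")
E
```

```text
grip t 5.76 p [0.5508 0.023  0.092 ] F [ 0.2  -0.2   0.47] open 0.0153 gf 22.8
0.12 [-0.1  0.6 -1.9]
0.24 [-1.3  0.5 -2.1]
0.36 [-1.8  0.7 -3.1]
0.48 [-1.4  0.8 -3.7]
0.6 [-0.7  0.3 -2.6]
0.72 [ 0.3  0.  -2.1]
True
up t 8.14 p [0.5303 0.026  0.1224] F [ 0.53  0.47 -1.56] open 0.0153 gf 21.1
```

```bash
cat > s.py <<'E'
from h import *
A=lambda t:.052*(np.cos(.25+t)*ex+np.sin(.25+t)*ez)
p=np.array([.5508,.0230,.092])+A(.72)-A(0)
print(move_l(p+.036*ey,.04,max_force=5)); rep("36")
r=move_l(p+.086*ey,.012,max_force=3.0); print(r,"throw",(observe()["eef_pos"]-p)@ey); rep("slow")
c=get_calibration("wrist");im,d=get_image("wrist");np.savez("pics/w3.npz",im=im,d=d,K=c["intrinsics"],T=c["world_from_camera"])
cv2.imwrite("pics/w3.png",im[:,:,::-1])
E
python3 s.py
```

```text
False
36 t 9.26 p [0.5356 0.0621 0.1223] F [2.36 0.86 2.27] open 0.0156 gf 21.5
True throw 0.036165533183505225
slow t 9.91 p [0.5357 0.0617 0.1222] F [ 0.74 -0.35  1.9 ] open 0.0159 gf 21.6
```

View pics/w3.png

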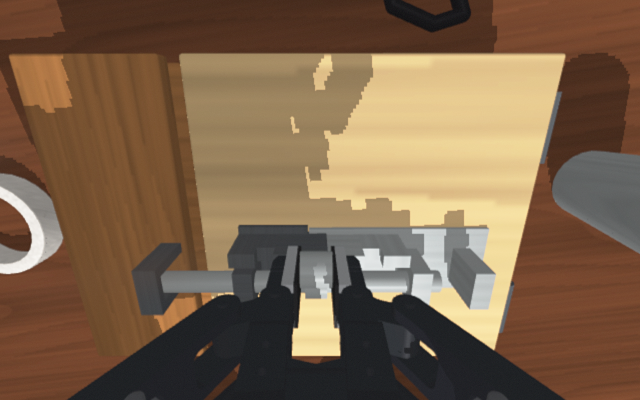

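The image shows the handle up between the pads (315,270), with the bolt already in the keeper at left. The dark catch is still about 40 px to its left. The stop was only a settling transient with no force along the bolt, so I'll continue in slow pieces and watch the axial force.

```bash
cat > s2.py <<'E'
from h import *
A=lambda t:.052*(np.cos(.25+t)*ex+np.sin(.25+t)*ez)
p=np.array([.5508,.0230,.092])+A(.72)-A(0)
t=round(float((observe()["eef_pos"]-p)@ey),4)
b=F()[1]
while t<.086:
    t+=.003
    r=move_l(p+t*ey,.015,max_force=4.5); f=F()
    print(round(t,4),r,((observe()["eef_pos"]-p)@ey).round(4),f.round(1),round(observe()["time_s"],1))
    if r or f[1]<-2.7: break
rep("end")
E
python3 s2.py
```

```text
0.0392 False 0.0393 [ 2.  -0.8  2.7] 10.5
0.0422 False 0.0425 [2.2 0.  3.1] 10.9
0.0452 False 0.0454 [3.7 0.1 3.5] 11.3
0.0482 False 0.0484 [ 4.  -0.7  4.8] 11.8
0.0512 False 0.0513 [ 4.4 -0.7  4.8] 12.2
0.0542 False 0.0543 [ 4.3 -0.6  4.7] 12.6
0.0572 False 0.0573 [ 3.6 -0.7  5.2] 13.0
0.0602 False 0.0603 [ 4.3 -0.8  5.2] 13.4
0.0632 False 0.0633 [ 4.2 -0.2  5.1] 13.8
0.0662 False 0.0663 [ 4.8 -1.3  5.4] 14.3
0.0692 True 0.0685 [-0.6 -1.1  1.9] 14.6
end t 14.61 p [0.5403 0.0937 0.1222] F [-1.54 -0.89  0.74] open 0.0154 gf 21.5
```

```bash
cat > s3.py <<'E'
from h import *
A=lambda t:.052*(np.cos(.25+t)*ex+np.sin(.25+t)*ez)
p=np.array([.5508,.0230,.092])+A(.72)-A(0)
c=get_calibration("wrist");im,d=get_image("wrist");np.savez("pics/w4.npz",im=im,d=d,K=c["intrinsics"],T=c["world_from_camera"])
cv2.imwrite("pics/w4.png",cv2.resize(im[200:340,130:430],None,fx=2.6,fy=2.6,interpolation=2)[:,:,::-1])
t0=(observe()["eef_pos"]-p)@ey
t=t0
while t<t0+.002:
    t+=.0005
    r=move_l(p+t*ey,.008,max_force=3); f=F()
    print(round(t,4),r,((observe()["eef_pos"]-p)@ey).round(4),f.round(1),round(observe()["time_s"],1))
    if r or f[1]<-2.7: break
rep("end")
E
python3 s3.py
```

```text
0.069 True 0.0685 [ 0.8 -0.4  4.4] 15.1
end t 15.07 p [0.5403 0.0937 0.1221] F [0.85 0.26 4.5 ] open 0.0157 gf 21.8
```

View pics/w4.png

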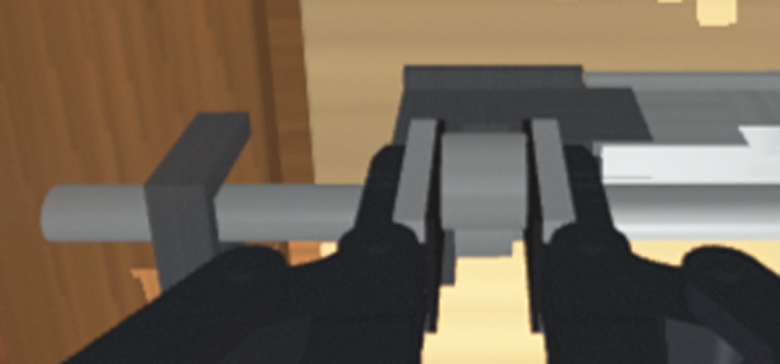

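The crop shows the hub (485,245) with the dark catch bracket at (447,258) right against its left side, which fits contact at 68.5 mm. One small step will confirm it by axial force.

```bash
python3 - <<'E'
from h import *
q=observe()["eef_pos"]
print(F())
for s in(.0003,.0006):
    r=move_l(q+s*ey,.004,max_force=3.5);f=F();print(s,r,((observe()["eef_pos"]-q)@ey).round(5),f.round(2))
    if r or f[1]<-2.2:break
rep()
E
```

```text
[1.15489091 0.45311541 4.98771327]
0.0003 False 6e-05 [ 0.99 -2.07  4.32]
0.0006 False 0.00016 [ 1.05 -4.5   4.34]
 t 16.04 p [0.5404 0.0939 0.1221] F [ 1.34 -5.04  3.94] open 0.0156 gf 21.8
```

Contact is confirmed (5 N axial, rigid). Now I'll ease off and lower along the arc.

```bash
python3 - <<'E'
from h import *
q=observe()["eef_pos"]; q=q-.0006*ey
move_l(q,.01); rep("eased")
print(arc(q,.72,.3,f=.03,mf=6)); rep("0.3")
E
```

```text
eased t 16.36 p [0.5403 0.0937 0.1221] F [ 0.89 -0.74  3.95] open 0.015 gf 21.8
0.62 [-0.1  1.7  3. ]
0.51 [-0.8  1.5  1.3]
0.4 [-1.9  1.3  0.1]
0.3 [-1.9  1.2  0.4]
True
0.3 t 18.02 p [0.555  0.0911 0.1061] F [-1.73  1.09  0.38] open 0.0155 gf 21.8
```

The handle is below the strip's 0.45 with no force build-up, so the neck is in the notch. Lowering on.

```bash
python3 - <<'E'
from h import *
q=observe()["eef_pos"]
print(arc(q,.3,.04,f=.025,mf=4)); rep("low")
E
```

```text
0.21 [-1.9  1.1  1.1]
0.13 [-0.3  0.8  1.1]
0.04 [0.9 0.9 2. ]
True
low t 19.29 p [0.5609 0.0902 0.094 ] F [1.46 1.42 2.44] open 0.0153 gf 22.4
```

```bash
python3 - <<'E'
from h import *
gripper_to(.034); hold(.8); rep("open")
q=observe()["eef_pos"]
print(move_l(q+.11*ez,.1,max_force=8)); hold(1); rep("up")
c=get_calibration("wrist");im,d=get_image("wrist")
cv2.imwrite("pics/w5.png",cv2.resize(im[130:330,150:450],None,fx=2.6,fy=2.6,interpolation=2)[:,:,::-1])
K=c["intrinsics"];T=np.array(c["world_from_camera"]);u,v=np.meshgrid(np.arange(640),np.arange(400))
X=np.stack([(u-K[0][2])/K[0][0],(v-K[1][2])/K[1][1],np.ones_like(u)],-1)*d[...,None];W=X@T[:3,:3].T+T[:3,3]
k=np.array([.5508,.0230,.107])+.0685*ey; R=W-k
m=(abs(R@ex)<.008)&(abs(R@ey)<.006);print("knob top z",np.percentile(W[m][:,2],[50,90,98]), "expect ~.116")
m=(W[...,2]>.1)&(W[...,2]<.125)&((R@ex)>-.012)&(abs(R@ey)<.03)&((R@ex)<.03);P=R[m];print("knob rel ex,ey", np.percentile(P@ex,[2,98]),np.percentile(P@ey,[2,98]))
E
```

```text
open t 20.48 p [0.5604 0.0903 0.0939] F [ 0.22 -0.07 -0.16] open 0.034 gf 0.0
False
up t 22.79 p [0.5604 0.0903 0.2039] F [-0.26 -0.14 -0.02] open 0.0339 gf 0.0
knob top z [0.11140593 0.11497471 0.11583408] expect ~.116
knob rel ex,ey [-0.00908807  0.00707664] [-0.00765939  0.00706661]
```

View pics/w5.png

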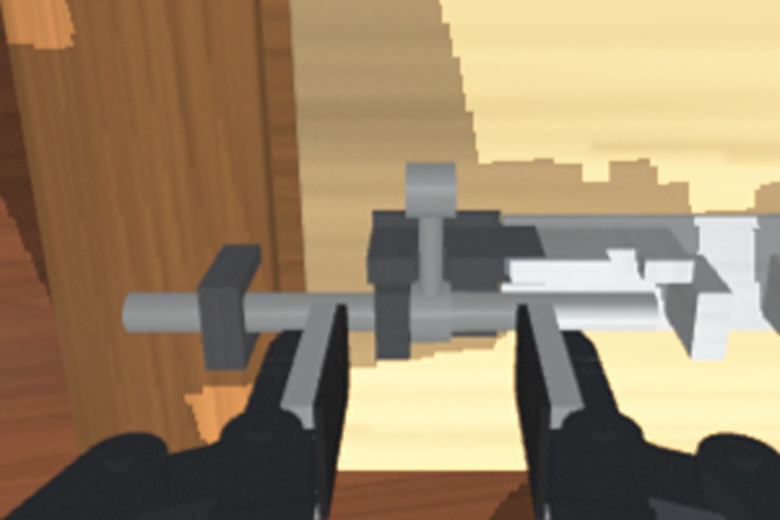

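The picture shows the bolt through the keeper and the knob (430,190) lying low. The neck is in the dark catch's notch, with the hub against the bracket at (390,330). The knob top at 0.116 m matches a fully seated handle.

```bash
python3 -c "
from plant import *
print(job_done())"
```

```text
the job is handed in; nothing more can be done
None
```

The bolt is thrown about 68.5 mm, to a light touch of about 5 N on its stop; the handle lies fully in the far notch, released and clear of the gripper, and the job is handed in.

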